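# Let the loaded coffee shelf down on its hand winch

## Robot

A 6-joint arm with a two-finger parallel gripper is mounted at the origin on the work surface. World frame = base frame: x ahead of the robot, y to its left, z up, the work surface at z = 0. Lengths are in m, angles in rad, forces in N, time in s.
With the tool pointing down it reaches from about 0.375 to 0.9 m from the base axis. Payload 3.1 kg.
Tool frame: the origin (TCP) lies between the finger pads; the fingertips stand 22 mm ahead of it and the grasp point (between the pads) lies 3 mm ahead of it; z points along the fingers, y is the line along which they close (so a half turn about z gives the same grasp; the last joint's range is limited). The gripper opens to 87 mm and grips with 3 to 60 N. Pads are 19 mm wide; open, the fingers measure 117 mm over their backs; the gripper's body (75 mm by 190 mm) begins 51 mm behind the grasp point.
Start: joints at [1.024, 0.527, 1.433, -0, 1.181, -0.178], TCP at [0.225, 0.583, 0.245] pointing down, gripper open.
Joint ranges: [-3.08, 3.08], [-0.75, 2.2], [0.22, 2.44], [-1.43, 4.57], [0, 2.65], [-2.85, 2.85]. Speed limits (rad/s): [2.79, 2.79, 3.14, 3.14, 3.14, 3.14].

## Interface

Orientations are given as a unit quaternion [x, y, z, w].
In Python, from rig import robot gives the robot as it stands.
- The arm moves only by the tool move_arm, never from a script. Its argument "series" is text: rows parted by semicolons, each of 6 numbers parted by spaces: the shift along the tool's x, y, z in mm, then the turn, a rotation vector about the tool's x, y, z in degrees. In form: dx dy dz ax ay az; .... A call has 1 to 8 rows; each row is the pose to reach, as a shift and turn from the pose commanded when the call began, along the tool's axes at that moment; what a row does not reach only later rows make up. A row lasts 1/12 s, in which the tool goes at most 41.7 mm and 7.16 degrees, less where a joint would pass 70% of its speed; a pose out of reach is approached as far as the arm can. A call with a gripper value outside its range is refused whole. "jaw" is the opening, from 0 (shut) to 1 (fully open), set as the call begins (left out, the last holds). The fingers move at their own pace and stop on an object; "newtons" is the grip in N (left out, the last holds). Time passes only in rows, so rows that repeat a pose let the fingers close. It gives the time, the measured TCP pose, the force, the opening and the grip force at its end, in the units of the state.
- robot.get_obs(): the state, without advancing time (a new reading comes with each control period).
- robot.camera(name): name is "scene" or "top" or "wrist"; returns a dict with "img" (420x560x3 uint8, red, green, blue), "mtx" (3x3 intrinsics, pixels), "distortion" ([k1, k2, p1, p2, k3] as OpenCV has them; the pictures are not rectified), "world_to_cam" (4x4, takes a point from world to camera coordinates). Camera axes: x right, y down, z forward; pixel columns grow to the right and rows downward; lengths in m; the calibration is good to about 2 mm. A picture is of the moment at which its call begins. There is no depth.
- robot.hand_in(): hands the job in; it is judged then, once.
Trained networks look in a picture, given as the dict that the camera call returned (one of the last four; its "shot" number tells which), for a name from the list of things; names that differ only in an ending like _2 or _b are one class to them, and where a whole thing is asked for, a point or a joint stands for the part that bears it (a point fixed in the world has none). Each returns a list of dicts, best first, with "p" (0 to 1); they miss things now and then, are a little off and sometimes report something else, mostly with a low value. They report only what shows in the picture. A call takes as long as a camera call. They do not tell look-alikes from the thing itself.
- robot.search_frame(picture, thing): "xyz" ([x, y, z] in m, in world coordinates, good to about 4 mm: the middle of the surface that is visible of it).
- robot.tip_of(picture, thing): "xyz" ([x, y, z] in m, in world coordinates, good to about 4 mm: a listed point, or the origin of a listed thing).
The state is a dict: "time": time; "q": joint angles; "joint_velocities": joint speeds; "joint_torque": joint torques, N m; "position": TCP position; "tool_rot": TCP orientation; "ft_force": force on the tool from outside, world axes, zero at the start; "moment": the same for the moment, N m; "grip_width": finger opening in m; "grip_force": force on a finger pad.
Only numpy, scipy, OpenCV 4.12 (cv2) and the standard library are available. Lean on these libraries where they do the work, as an engineer would, in place of code of your own. Each camera call takes 0.05 s, during which the arm holds its last target. There are 200 camera calls.

## Task

The coffee shelf is wound up on its hand winch and hangs on the pawl. Throw the pawl's thumb lever over to release, ease the crank up until the pawl springs out, and let the crank turn back slowly in your hand, never running away, until the shelf sits on the rubber buffer below it; set it down gently and do not crank it hard into the buffer. Then throw the thumb lever back so that the pawl is on the wheel again, let go of everything, and leave the things on the tray standing and those on the counter alone.

Things in the scene. Friction and masses are not known exactly. Their poses are not given: they have to be found in the camera images.
- lift: Shelf lift fixed on the counter: steel base rail, two 30 mm posts 300 mm apart, mint head rail (top 318 mm), hand winch on the right post. Origin: on the counter at the winch post's foot. z up, +y to the other post, +x away from the robot (turned up to 0.18 rad). On the post's -y side: winch side plates 40 to 96 mm out (221 mm high) with the ratchet wheel, then crank arm, then handle.
- crank_centre (a point): Point on the crank shaft's axis (axis along the lift's y, 150 mm above the counter), 158 mm to -y of the lift's origin: centre of the circle, radius 85 mm, in the lift's x-z plane, on which the middle of the handle runs. Axes as lift.
- handle_mid (a point): Middle of the crank handle: black cylinder 24 mm thick, 86 mm long, along the lift's y, turning freely on its pin, so a grip from above (fingers closing along the lift's x) can follow the whole circle without turning. The crank arm is 46 mm from it towards the post. Start: anywhere from 0.3 rad below level on the robot's (-x) side to straight up. Use its position only.
- crank (a joint): Crank angle, rad, about 0 at the start. Growing = turning back = lowering: a handle at the top goes to the lift's +x. Falling = winding up, at most 0.9 rad. 22 mm of shelf travel per rad (toothed rack and pinion, no play). The load pulls towards growing with 4 to 8 N at the handle; pawl out and not held, it runs away at once. Down to the buffer: 4 to 6.5 rad.
- pawl_lever (a joint): Thumb lever, rad: 0 locked (leans 0.4 to the lift's -x), 0.8 release (leans 0.4 to +x); stays where left, 2 to 5 N at the tip. It acts on the pawl by a spring only: at release the loaded pawl stays wedged in its tooth until the crank is wound up 0.1 to 0.3 rad, then springs out, stays out, and the load hangs on the crank alone. Back at 0 it springs the pawl onto the wheel.
- lever_tip (a point): Top end of the thumb lever, 276 mm above the counter at both ends of its swing (281 mm in the middle). Tab 34 mm wide (lift's y), 8 mm thick, 26 mm tall; free on its -x and +x sides, to be pushed by fingers from above. Lever length 67 mm; its pin is 45 mm to +x, 67.5 mm to -y of the lift's origin, 214 mm up.
- pawl_nose (a point): Nose (5 mm round edge) of the steel pawl, a 54 mm arm on the lever's pin, over the 72 mm ratchet wheel. In a tooth it is about 182 mm above the counter, on a tooth tip 189 mm, sprung out about 200 mm.
- shelf: The moving shelf between the posts: laminate board 180 x 256 x 16 mm with a grey plastic tray (26 mm walls) fixed on it. Origin: in the plane of the board's underside, on the winch post's axis; moves straight up and down. 1.4 to 2.2 kg, and 0.5 to 0.9 kg of things on it.
- shelf_board (a point): Middle of the board's underside, 165 mm above the counter (within 3 mm) at the start. Hidden below it stands a rubber buffer on a screw stem, its top 30 to 72 mm above the counter, set differently each time and not measured. The shelf is down when its weight is on it; the rubber gives 2 to 3 mm under it (12 N/mm).
- mug: Black ceramic mug on the tray, 74 mm across, 85 mm high. Origin: centre of its underside.
- tin: Closed aluminium tin on the tray, 63 mm across, 86 mm high. Origin: centre of its underside.
- filter_cone: Stainless filter cone on the tray, 40 mm foot, 88 mm mouth, 78 mm high. Origin: centre of its underside.
- spoon_rest: Clear acrylic spoon rest on the tray, 48 x 66 x 12 mm. Origin: centre of its underside.
- milk_jug: Steel milk jug with a handle on the counter, 80 mm across, 95 mm high. Origin: centre of its underside. Bystander.
- bean_jar: Glass jar on the counter, 70 mm across, 115 mm high. Origin: centre of its underside. Bystander.
- tamper: Steel coffee tamper on the counter, 58 mm across, 82 mm high. Origin: centre of its underside. Bystander.
- scoop: Spoon (steel bowl, wooden handle) lying on the counter, 160 mm long. Bystander.
- cup: White ceramic cup on the counter, 68 mm across, 58 mm high. Origin: centre of its underside. Bystander.
There are look-alikes about, which are no part of the job. What is shaped like the filter_cone but purple or red is not meant.

How it is judged:
By the outcome, as a careful person would: the job done as asked, in the order asked, and still so for the second after the job is handed in, with the robot touching nothing.
It also fails if it takes over 67 s, if anything falls off the work surface, if the arm or the gripper's body presses on something with over 40 N, if the wrist force passes 120 N, or if a joint passes its speed limit or range.

## Working session

There is one attempt and no reset: what is moved stays moved. The work goes in short steps, Python scripts to look and compute and a tool call to move; the robot and the scene stay as the last step left them, time stands still between calls to the robot, and variables do not carry over. Pictures are saved under pics/ and viewed, at most 10 in all, crops included, and the job is handed in when it is done.

Besides the shell and the picture viewer there is one more tool, called after "Call:" as name(argument=value, ...) on one line, values as JSON. move_arm: Moves the arm, as the interface text tells. Its arguments: {"type":"object","properties":{"series":{"type":"string"},"jaw":{"type":"number"},"newtons":{"type":"number"}},"required":["series"]}

```bash
mkdir -p pics; ls
python3 - <<'E'
from rig import robot
import cv2,numpy as np
o=robot.get_obs();print({k:np.round(v,3) for k,v in o.items()})
for c in("scene","top"):
    p=robot.camera(c);cv2.imwrite(f"pics/{c}0.png",p["img"][:,:,::-1])
    for t in("lift","crank_centre","handle_mid","lever_tip","pawl_nose","shelf_board","mug"):
        for r in robot.tip_of(p,t)[:2]:print(c,t,np.round(r["xyz"],3),round(r["p"],2))
E
```

```text
pics
{'time': np.float64(0.0), 'q': array([ 1.024,  0.528,  1.434,  0.   ,  1.181, -0.178]), 'joint_velocities': array([ 0.001, -0.001, -0.   , -0.001, -0.   ,  0.001]), 'joint_torque': array([  0.   , -44.004, -17.66 ,   0.063,   0.058,  -0.   ]), 'position': array([0.224, 0.583, 0.244]), 'tool_rot': array([ 0.183,  0.983, -0.001, -0.   ]), 'ft_force': array([-0.376, -1.051,  0.36 ]), 'moment': array([0.024, 0.002, 0.019]), 'grip_force': np.float64(0.0), 'grip_width': np.float64(0.087)}
scene lift [ 0.554 -0.03   0.179] 0.68
scene crank_centre [ 0.552 -0.121  0.147] 0.96
scene crank_centre [ 0.358 -0.15  -0.004] 0.68
scene handle_mid [ 0.478 -0.131  0.132] 0.74
scene lever_tip [ 0.572 -0.034  0.274] 0.57
scene pawl_nose [ 0.673 -0.311  0.002] 0.7
scene pawl_nose [ 0.555 -0.027  0.178] 0.43
scene shelf_board [0.541 0.188 0.161] 0.93
scene mug [ 0.555 -0.028  0.178] 0.73
scene mug [0.572 0.112 0.183] 0.57
top lift [ 0.549  0.033 -0.   ] 0.62
top crank_centre [ 0.333  0.254 -0.   ] 0.56
top handle_mid [ 0.471 -0.124  0.129] 0.52
top lever_tip [ 0.573 -0.03   0.272] 0.8
top lever_tip [ 0.556 -0.031  0.183] 0.69
top pawl_nose [ 0.556 -0.034  0.182] 0.38
top shelf_board [0.548 0.185 0.164] 0.62
top shelf_board [ 0.672 -0.307 -0.002] 0.18
top mug [0.572 0.111 0.182] 0.91
```

Run:
```python
import cv2,numpy as np
a=cv2.imread("pics/scene0.png");b=cv2.imread("pics/top0.png")
cv2.imwrite("pics/s.png",cv2.resize(a,(784,588)));cv2.imwrite("pics/t.png",cv2.resize(b,(784,588)))
```

```text
(no output)
```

View pics/s.png

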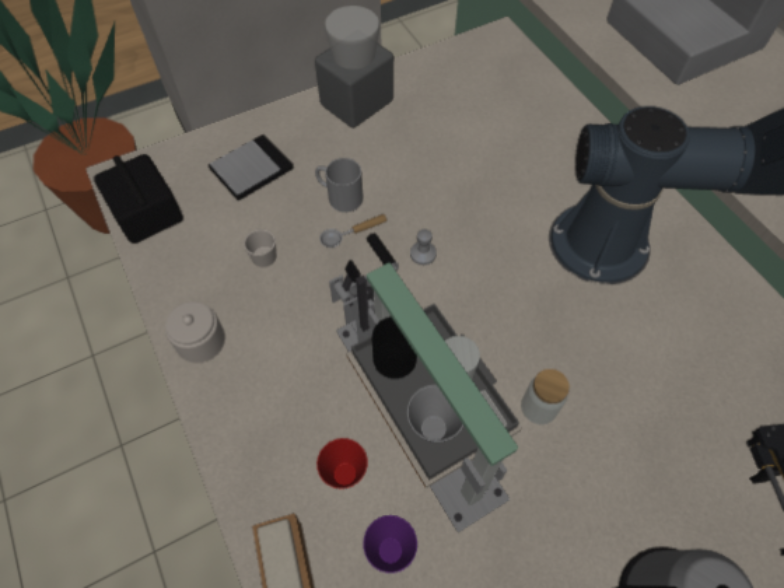

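View pics/t.png

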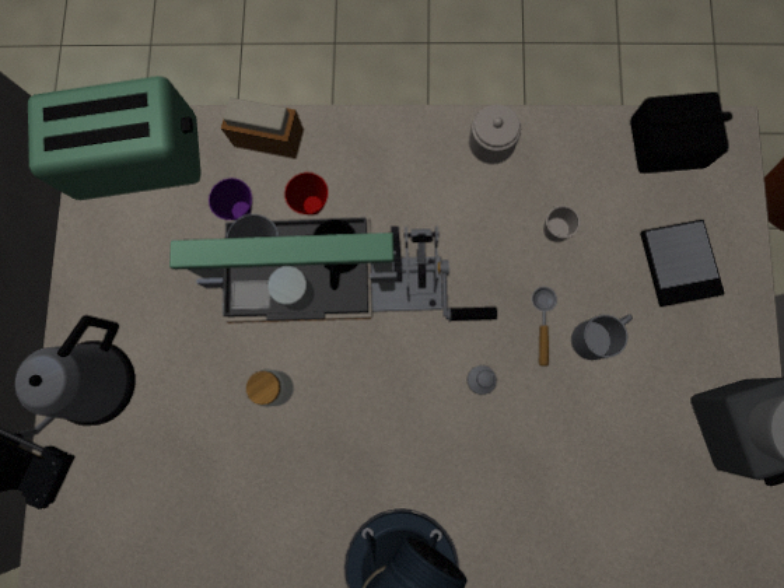

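The scene view shows the lift with the crank handle at about (380,250) and the bean jar at (543,395). The top view shows the mint rail from (172,255) to (392,247), the handle at (472,313), the lever at about (422,235) and the tamper at (482,380). The purple and red cones at (231,199) and (306,193) are look-alikes standing on the counter. The steel cone on the tray, at (252,238), is the one meant, and it doesn't need touching.

```bash
cat > h.py <<'E'
from rig import robot
import cv2,numpy as np
from scipy.spatial.transform import Rotation as R
def proj(p,px,z):
    u=cv2.undistortPoints(np.array(px,float).reshape(-1,1,2),p["mtx"],p["distortion"]).reshape(-1,2)
    T=np.linalg.inv(p["world_to_cam"]);d=np.c_[u,np.ones(len(u))]@T[:3,:3].T;c=T[:3,3]
    return c+d*((z-c[2])/d[:,2])[:,None]
def pix(p,X):
    r=cv2.Rodrigues(p["world_to_cam"][:3,:3])[0]
    return cv2.projectPoints(np.array(X,float).reshape(-1,3),r,p["world_to_cam"][:3,3],p["mtx"],p["distortion"])[0].reshape(-1,2)
def tool(target):  # world point -> shift in tool axes, mm
    o=robot.get_obs();return R.from_quat(o["tool_rot"]).inv().apply(np.array(target)-o["position"])*1000
def best(p,t,guess,tol=.04):
    c=[np.array(r["xyz"]) for r in robot.tip_of(p,t)];c=[x for x in c if np.linalg.norm(x-guess)<tol]
    return c[0] if c else None
E
python3 - <<'E'
from h import *
G=dict(crank_centre=(.555,-.121,.15),handle_mid=(.475,-.127,.13),lever_tip=(.572,-.032,.275),shelf_board=(.545,.187,.163))
for c in("top","scene"):
    p=robot.camera(c);h=cv2.cvtColor(p["img"],cv2.COLOR_RGB2HSV)
    m=cv2.inRange(h,(55,50,60),(90,160,255))
    n,l,s,_=cv2.connectedComponentsWithStats(m)
    for i in range(1,n):
        if s[i,4]>800:
            cn=cv2.findContours((l==i).astype('uint8'),0,1)[0][0]
            b=cv2.boxPoints(cv2.minAreaRect(cn));W=proj(p,b,.318);print(c,s[i],np.round(W[:,:2],3).tolist(),"size",np.linalg.norm(W[1]-W[0]),np.linalg.norm(W[2]-W[1]),"ang",[round(float(np.arctan2(*(W[j+1]-W[j])[[1,0]])),3) for j in(0,1)])
    for k,g in G.items():print(c,k,best(p,k,g))
    for k in("tamper","milk_jug","scoop"):print(k,[np.round(r["xyz"],3) for r in robot.tip_of(p,k)[:1]])
E
```

```text
top [  20   55  102   69 4014] [[0.799, 0.631], [0.834, 0.39], [0.7, 0.361], [0.666, 0.595]] size 0.2431500567446005 0.13686516042699903 ang [-1.428, -2.925]
top [ 121  166  160   25 3073] [[0.557, 0.361], [0.572, 0.015], [0.529, 0.013], [0.514, 0.356]] size 0.3456109384899438 0.043179832927711465 ang [-1.529, -3.092]
top crank_centre None
top handle_mid [ 0.4755 -0.122   0.1308]
top lever_tip [ 0.5706 -0.0293  0.2737]
top shelf_board [0.5487 0.1836 0.1648]
tamper [array([ 0.357, -0.154, -0.002])]
milk_jug [array([ 0.442, -0.371,  0.001])]
scoop [array([ 0.47, -0.28, -0.  ])]
scene [ 327    0  121   88 1820] [[0.16, -0.445], [0.028, -0.553], [-0.097, -0.132], [0.026, -0.056]] size 0.17065725683365585 0.43945457900623375 ang [-2.455, 1.859]
scene [ 486  135   74   76 1330] [[0.034, 0.115], [-0.013, 0.1], [-0.01, 0.334], [0.033, 0.344]] size 0.049326663007619266 0.2333728520430647 ang [-2.842, 1.555]
scene [ 263  188  105  143 3167] [[0.582, 0.022], [0.532, 0.011], [0.517, 0.356], [0.56, 0.36]] size 0.05148842587945534 0.3456011384334257 ang [-2.932, 1.614]
scene crank_centre [ 0.5543 -0.1234  0.1467]
scene handle_mid [ 0.4751 -0.128   0.1278]
scene lever_tip None
scene shelf_board [0.5423 0.1889 0.1605]
tamper [array([ 0.36 , -0.151, -0.002])]
milk_jug [array([ 0.44 , -0.377,  0.   ])]
scoop [array([ 0.465, -0.277,  0.001])]
```

Run:
```python
from h import *
th=.0425
o=robot.get_obs();Rt=R.from_quat(o["tool_rot"]);y=[np.cos(th),np.sin(th),0];z=[0,0,-1];x=np.cross(y,z)
T=R.from_matrix(np.c_[x,y,z]);print(np.degrees((Rt.inv()*T).as_rotvec()),tool((.571,-.030,.375)),T.as_matrix())
```

```text
[ 3.73028334e-05 -2.34309238e-05  6.64909126e+01] [-543.63426792 -447.65534662 -130.45437213] [[-0.04248721  0.99909701  0.        ]
 [ 0.99909701  0.04248721  0.        ]
 [ 0.          0.         -1.        ]]
```

Call:
move_arm(series="0 0 -40 0 0 7; 0 0 -80 0 0 14; -15 -10 -115 0 0 21; -46 -37 -130 0 0 28; -78 -62 -130 0 0 35; -110 -88 -130 0 0 42; -141 -114 -130 0 0 49; -172 -140 -130 0 0 56", jaw=0.7)

```text
time: 2.27
position: [0.3353, 0.389, 0.3749]
tool_rot: [0.625, 0.781, 0.0, 0.0]
ft_force: [0.3, -0.8, -0.2]
grip_width: 0.0613
grip_force: 0.0
```

```bash
cat > st.py <<'E'
from h import *
import sys
th=.0425
o=robot.get_obs();Rt=R.from_quat(o["tool_rot"]);y=[np.cos(th),np.sin(th),0];z=[0,0,-1];x=np.cross(y,z)
T=R.from_matrix(np.c_[x,y,z]);print("t",o["time"],"turn",np.round(np.degrees((Rt.inv()*T).as_rotvec()),2),"shift",np.round(tool([float(a) for a in sys.argv[1:4]]),1),"F",np.round(o["ft_force"],1),np.round(o["q"],2))
E
python3 st.py .571 -.030 .375
```

```text
t 2.2667 turn [ 0.05 -0.02 10.18] shift [-460.4  138.5   -0. ] F [ 0.3 -0.8 -0.2] [ 0.64  0.24  1.53 -0.    1.38  0.42]
```

Call:
move_arm(series="-36 11 0 0 0 5; -73 22 0 0 0 10.2; -110 33 0 0 0 10.2; -147 44 0 0 0 10.2; -185 55 0 0 0 10.2; -223 67 0 0 0 10.2; -261 78 0 0 0 10.2; -300 90 0 0 0 10.2")

```text
time: 2.93
position: [0.4901, 0.1167, 0.3748]
tool_rot: [0.69, 0.724, 0.0, 0.0]
ft_force: [1.4, -0.2, 0.2]
grip_width: 0.0607
grip_force: 0.0
```

```bash
python3 st.py .571 -.030 .375
```

```text
t 2.9333 turn [ 0.03 -0.01  0.29] shift [-150.4   73.9   -0.2] F [ 1.4 -0.2  0.2] [ 0.01  0.22  1.55  0.    1.37 -0.04]
```

Call:
move_arm(series="-38 18 0 0 0 0.3; -75 37 0 0 0 0.3; -113 55 0 0 0 0.3; -150 74 0 0 0 0.3; -150 74 0 0 0 0.3; -150 74 0 0 0 0.3")

```text
time: 3.43
position: [0.5715, -0.0302, 0.3739]
tool_rot: [0.693, 0.721, -0.0, -0.0]
ft_force: [0.1, 0.3, 0.3]
grip_width: 0.0607
grip_force: 0.0
```

```bash
python3 st.py .571 -.030 .284;python3 - <<'E'
from h import *
p=robot.camera("wrist");img=cv2.resize(p["img"],(784,588));
print(pix(p,[.571,-.030,.276])*1.4)
for k in("lever_tip","handle_mid","crank_centre"):print(k,[(np.round(r["xyz"],4),round(r["p"],2)) for r in robot.tip_of(p,k)[:2]])
cv2.imwrite("pics/w1.png",img[:,:,::-1])
E
```

```text
t 3.4333 turn [-0.04 -0.02 -0.24] shift [ 0.2 -0.5 89.9] F [0.1 0.3 0.3] [-0.25  0.33  1.39  0.    1.42 -0.29]
[[393.26690925 307.0127969 ]]
lever_tip [(array([ 0.5703, -0.0324,  0.2738]), 0.64)]
handle_mid [(array([ 0.4753, -0.1225,  0.1286]), 0.79)]
crank_centre []
```

View pics/w1.png

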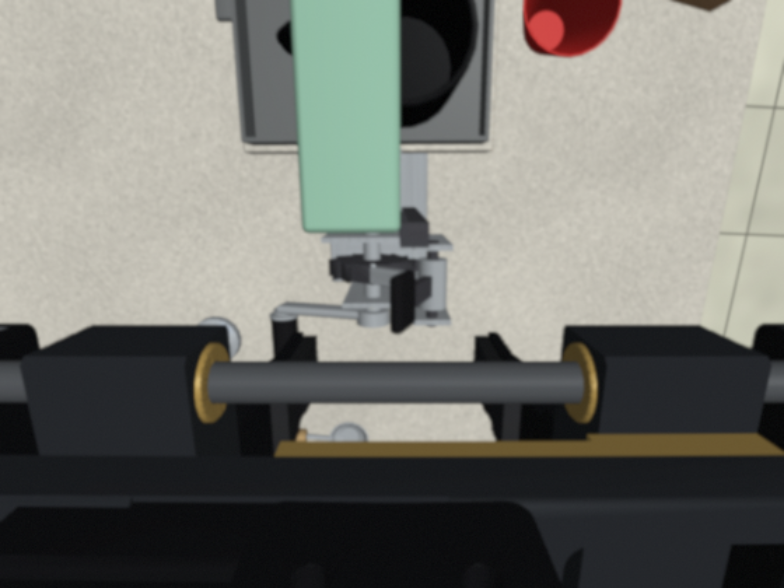

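Call:
move_arm(series="0 0 30 0 0 -0.2; 0 0 60 0 0 -0.2; 0 0 82 0 0 -0.2; 0 0 90 0 0 -0.2; 0 10 90 0 0 -0.2; 0 22 90 0 0 -0.2; 0 28 90 0 0 -0.2; 0 34 90 0 0 -0.2")

```text
time: 4.3
position: [0.6053, -0.026, 0.2863]
tool_rot: [0.69, 0.724, -0.0, 0.0]
ft_force: [-4.5, 0.6, 2.9]
grip_width: 0.0608
grip_force: 1.6
```

Call:
move_arm(series="0 6 0 0 0 0; 0 12 0 0 0 0; 0 18 0 0 0 0; 0 24 0 0 0 0; 0 29 0 0 0 0; 0 33 0 0 0 0; 0 35 0 0 0 0; 0 35 0 0 0 0")

```text
time: 4.97
position: [0.6396, -0.0248, 0.2837]
tool_rot: [0.691, 0.723, -0.0, -0.001]
ft_force: [-3.8, 0.3, 0.2]
grip_width: 0.0608
grip_force: 1.6
```

```bash
python3 st.py .571 -.030 .284;python3 - <<'E'
from h import *
for c in ("wrist","scene","top"):
    p=robot.camera(c);print(c,[(np.round(r["xyz"],4),round(r["p"],2)) for r in robot.tip_of(p,"lever_tip")[:2]])
    if c=="wrist":cv2.imwrite("pics/w2.png",p["img"][:,:,::-1])
E
```

```text
t 4.9667 turn [-0.08 -0.02  0.19] shift [ -2.  -68.8  -0.2] F [-3.8  0.3  0.2] [-0.21  0.51  1.35 -0.    1.29 -0.26]
wrist []
scene [(array([ 0.6177, -0.0301,  0.2761]), 0.55)]
top []
```

Call:
move_arm(series="0 2 0 0 0 0; 0 4 0 0 0 0; 0 4 0 0 0 0")

```text
time: 5.52
position: [0.6429, -0.0246, 0.2839]
tool_rot: [0.691, 0.723, -0.001, -0.001]
ft_force: [-4.1, -0.5, -1.8]
grip_width: 0.0611
grip_force: 2.0
```

Call:
move_arm(series="0 2 0 0 0 0; 0 2 0 0 0 0; 0 2 0 0 0 0")

```text
time: 5.77
position: [0.6439, -0.0245, 0.2839]
tool_rot: [0.691, 0.723, -0.002, -0.002]
ft_force: [-6.5, -0.4, -1.2]
grip_width: 0.0608
grip_force: 2.9
```

Call:
move_arm(series="0 2 0 0 0 0; 0 4 0 0 0 0; 0 4 0 0 0 0")

```text
time: 6.02
position: [0.6444, -0.0244, 0.2834]
tool_rot: [0.691, 0.723, -0.005, -0.005]
ft_force: [-13.2, -0.4, 2.3]
grip_width: 0.061
grip_force: 6.7
```

```bash
python3 st.py .571 -.030 .284;python3 - <<'E'
from h import *
for c in ("scene","top"):
    p=robot.camera(c);print(c,[(k,[(np.round(r["xyz"],4),round(r["p"],2)) for r in robot.tip_of(p,k)[:2]]) for k in("lever_tip",)])
E
```

```text
t 6.0167 turn [-0.82 -0.03  0.22] shift [ -2.2 -73.6   0.5] F [-13.2  -0.4   2.3] [-0.21  0.52  1.32 -0.    1.31 -0.25]
scene [('lever_tip', [(array([ 0.6247, -0.0351,  0.2739]), 0.72)])]
top [('lever_tip', [])]
```

Call:
move_arm(series="0 -15 0 0 0 0; 0 -18 -30 0 0 0; -5 -30 -60 0 0 0; -25 -60 -65 0 0 0; -45 -95 -65 0 0 0; -70 -125 -65 0 0 0; -90 -155 -50 0 0 0; -104 -180 -30 0 0 0", jaw=1)

```text
time: 6.88
position: [0.4763, -0.1394, 0.3174]
tool_rot: [0.691, 0.723, 0.002, 0.006]
ft_force: [0.4, -0.5, -0.1]
grip_width: 0.0869
grip_force: 0.0
```

```bash
python3 st.py .4745 -.1355 .132;python3 - <<'E'
from h import *
p=robot.camera("scene")
print([(k,[(np.round(r["xyz"],4),round(r["p"],2)) for r in robot.tip_of(p,k)[:2]]) for k in("lever_tip","pawl_nose","handle_mid")])
p=robot.camera("wrist")
print([(k,[(np.round(r["xyz"],4),round(r["p"],2)) for r in robot.tip_of(p,k)[:2]]) for k in("lever_tip","pawl_nose","handle_mid")])
cv2.imwrite("pics/w3.png",cv2.resize(p["img"],(784,588))[:,:,::-1])
E
```

```text
t 6.8833 turn [0.63 0.38 0.15] shift [  5.2  -3.7 185.4] F [ 0.4 -0.5 -0.1] [-0.51  0.26  1.66  0.    1.21 -0.56]
[('lever_tip', [(array([ 0.6222, -0.0288,  0.2757]), 0.64)]), ('pawl_nose', [(array([ 0.5538, -0.0318,  0.182 ]), 0.51)]), ('handle_mid', [(array([ 0.4765, -0.1307,  0.1323]), 0.65)])]
[('lever_tip', []), ('pawl_nose', [(array([ 0.5566, -0.0303,  0.1817]), 0.91)]), ('handle_mid', [(array([ 0.4768, -0.1246,  0.1292]), 0.89)])]
```

View pics/w3.png

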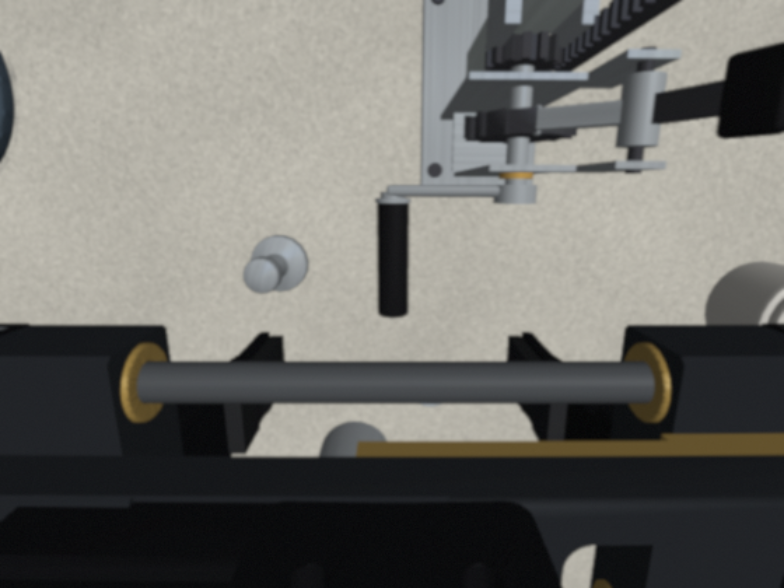

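Call:
move_arm(series="5 -2 38 0 0 0; 5 -3 76 0 0 0; 5 -3 114 0 0 0; 5 -3 150 0 0 0; 5 -3 175 0 0 0; 5 -3 185 0 0 0; 5 -3 185 0 0 0")

```text
time: 7.87
position: [0.4713, -0.1307, 0.1271]
tool_rot: [0.69, 0.724, -0.0, -0.002]
ft_force: [-0.0, -0.1, 0.8]
grip_width: 0.0869
grip_force: 0.0
```

```bash
python3 st.py .4755 -.1355 .132;python3 - <<'E'
from h import *
p=robot.camera("scene")
print([(k,[(np.round(r["xyz"],4),round(r["p"],2)) for r in robot.tip_of(p,k)[:2]]) for k in("handle_mid",)])
E
```

```text
t 7.8667 turn [-0.2  -0.13  0.27] shift [-5.   3.9 -4.9] F [-0.  -0.1  0.8] [-0.5   0.54  1.87  0.    0.73 -0.55]
[('handle_mid', [(array([ 0.4763, -0.1307,  0.1299]), 0.58)])]
```

Call:
move_arm(series="-3 2 -3 0 0 0.2; -5 4 -5 0 0 0.2; -5 4 -5 0 0 0.2; -5 4 -5 0 0 0.2", jaw=0.45)

```text
time: 8.3
position: [0.4767, -0.1371, 0.1358]
tool_rot: [0.692, 0.722, 0.0, 0.002]
ft_force: [0.3, -0.5, -0.9]
grip_width: 0.0676
grip_force: 0.0
```

Call:
move_arm(series="0 0 0 0 0 0; 0 0 0 0 0 0; 0 0 0 0 0 0; 0 0 0 0 0 0; 0 0 0 0 0 0; 0 0 0 0 0 0", jaw=0.1, newtons=35)

```text
time: 8.8
position: [0.4755, -0.1364, 0.1345]
tool_rot: [0.692, 0.722, -0.0, -0.0]
ft_force: [-0.5, -0.1, -0.2]
grip_width: 0.0284
grip_force: 0.0
```

```bash
python3 st.py .4755 -.1355 .132
```

```text
t 8.8 turn [-0.01 -0.01 -0.01] shift [0.9 0.  2.5] F [-0.5 -0.1 -0.2] [-0.51  0.53  1.86 -0.    0.75 -0.55]
```

Call:
move_arm(series="0 0 2 0 0 0; 0 0 2 0 0 0; 0 0 2 0 0 0; 0 0 2 0 0 0; 0 0 2 0 0 0", jaw=0, newtons=35)

```text
time: 9.22
position: [0.475, -0.1365, 0.1324]
tool_rot: [0.692, 0.722, -0.0, -0.001]
ft_force: [-4.7, -2.6, 2.0]
grip_width: 0.023
grip_force: 35.0
```

```bash
python3 st.py .4755 -.1355 .132
python3 - <<'E'
from h import *
p=robot.camera("scene")
print([(k,[(np.round(r["xyz"],4),round(r["p"],2)) for r in robot.tip_of(p,k)[:2]]) for k in("pawl_nose","shelf_board")])
E
```

```text
t 9.2167 turn [-0.08 -0.01  0.01] shift [0.9 0.5 0.4] F [-4.7 -2.6  2. ] [-0.51  0.53  1.86 -0.    0.75 -0.55]
[('pawl_nose', [(array([ 0.5547, -0.0293,  0.1787]), 0.38)]), ('shelf_board', [(array([0.5419, 0.1859, 0.1595]), 0.59)])]
```

```bash
cat > gen.py <<'E'
import numpy as np,sys
c0,step,n=map(float,sys.argv[1:4]);a0=.247
def P(c):
    a=a0-c;return np.round(2*85*np.array([-np.cos(a)+np.cos(a0),np.sin(a)-np.sin(a0)]))/2
for k in range(int(n)):
    b=P(c0)
    print(round(c0,3),"; ".join("0 %g %g 0 0 0"%tuple(P(c0+step*i)-b) for i in range(1,9)));c0+=8*step
E
python3 gen.py 0 -.02 3
```

```text
0.0 0 0.5 1.5 0 0 0; 0 1 3.5 0 0 0; 0 1.5 5 0 0 0; 0 2 6.5 0 0 0; 0 2.5 8 0 0 0; 0 3 9.5 0 0 0; 0 3.5 11.5 0 0 0; 0 4.5 13 0 0 0
-0.16 0 0.5 1.5 0 0 0; 0 1.5 3 0 0 0; 0 2 4.5 0 0 0; 0 3 6 0 0 0; 0 3.5 7.5 0 0 0; 0 4.5 9 0 0 0; 0 5.5 10.5 0 0 0; 0 6 12 0 0 0
-0.32 0 1 1.5 0 0 0; 0 2 2.5 0 0 0; 0 3 4 0 0 0; 0 4 5.5 0 0 0; 0 5 7 0 0 0; 0 6 8 0 0 0; 0 7.5 9.5 0 0 0; 0 8.5 10.5 0 0 0
```

Call:
move_arm(series="0 0 1.5 0 0 0; 0 0 3.5 0 0 0; 0 0.5 5 0 0 0; 0 1 6.5 0 0 0; 0 1.5 8 0 0 0; 0 2 9.5 0 0 0; 0 2.5 11.5 0 0 0; 0 3.5 13 0 0 0")

```text
time: 10.03
position: [0.4797, -0.1363, 0.1199]
tool_rot: [0.692, 0.722, 0.0, 0.001]
ft_force: [-3.5, -0.2, 5.0]
grip_width: 0.0233
grip_force: 35.0
```

```bash
cat > look.py <<'E'
from h import *
o=robot.get_obs();d=(o["position"]-[.556,-.122,.153]);lx=d[0]*.9991+d[1]*.0425;a=np.arctan2(-d[2],-lx)
print("t",o["time"],"lift",np.round([lx,d[2]],4),"r",round(np.hypot(lx,d[2]),4),"crank~",round(.247-a,3),"Fx,z",np.round(o["ft_force"],1),"tang",round(o["ft_force"][0]*np.sin(a)+o["ft_force"][2]*np.cos(a),1))
for c in("scene","top"):
    p=robot.camera(c)
    print(c,[(k,[(np.round(r["xyz"],4),round(r["p"],2)) for r in robot.tip_of(p,k)[:2]]) for k in("pawl_nose","shelf_board","lever_tip")])
E
python3 look.py
```

```text
t 10.0333 lift [-0.0769 -0.0331] r 0.0837 crank~ -0.16 Fx,z [-3.5 -0.2  5. ] tang 3.2
scene [('pawl_nose', [(array([ 0.5446, -0.032 ,  0.1939]), 0.62), (array([0.5749, 0.2467, 0.1853]), 0.28)]), ('shelf_board', [(array([0.543 , 0.1878, 0.1627]), 0.9)]), ('lever_tip', [(array([0.489 , 0.2652, 0.1904]), 0.51), (array([ 0.6256, -0.0289,  0.2721]), 0.5)])]
top [('pawl_nose', [(array([ 0.5484, -0.0304,  0.1998]), 0.43)]), ('shelf_board', []), ('lever_tip', [])]
```

Call:
move_arm(series="0 0.5 1.5 0 0 0; 0 1.5 3 0 0 0; 0 2 4.5 0 0 0; 0 2 4.5 0 0 0")

```text
time: 10.77
position: [0.4818, -0.1362, 0.1152]
tool_rot: [0.692, 0.722, 0.001, 0.001]
ft_force: [-0.4, 0.5, 4.4]
grip_width: 0.023
grip_force: 35.0
```

```bash
python3 look.py; python3 gen.py -.22 .05 4
```

```text
t 10.7667 lift [-0.0747 -0.0378] r 0.0837 crank~ -0.221 Fx,z [-0.4  0.5  4.4] tang 3.8
scene [('pawl_nose', [(array([ 0.5468, -0.0302,  0.2004]), 0.51)]), ('shelf_board', []), ('lever_tip', [(array([ 0.6242, -0.0336,  0.2761]), 0.53), (array([0.5418, 0.1899, 0.1663]), 0.48)])]
top [('pawl_nose', [(array([ 0.5461, -0.0305,  0.2034]), 0.5)]), ('shelf_board', []), ('lever_tip', [(array([ 0.6199, -0.0289,  0.2751]), 0.81)])]
-0.22 0 -2 -4 0 0 0; 0 -3.5 -8 0 0 0; 0 -5 -12 0 0 0; 0 -6 -16 0 0 0; 0 -7 -20 0 0 0; 0 -8 -24 0 0 0; 0 -8.5 -28.5 0 0 0; 0 -9 -32.5 0 0 0
0.18 0 0 -4.5 0 0 0; 0 0 -8.5 0 0 0; 0 0 -13 0 0 0; 0 0.5 -17 0 0 0; 0 1.5 -21.5 0 0 0; 0 2 -25.5 0 0 0; 0 3.5 -29.5 0 0 0; 0 4.5 -33.5 0 0 0
0.58 0 1.5 -4 0 0 0; 0 3.5 -8 0 0 0; 0 5 -12 0 0 0; 0 7 -15.5 0 0 0; 0 9.5 -19 0 0 0; 0 12 -22.5 0 0 0; 0 14.5 -26 0 0 0; 0 17.5 -29 0 0 0
0.98 0 2.5 -3 0 0 0; 0 5.5 -6 0 0 0; 0 9 -9 0 0 0; 0 12.5 -11.5 0 0 0; 0 16 -14 0 0 0; 0 19.5 -16.5 0 0 0; 0 23 -18.5 0 0 0; 0 27 -20.5 0 0 0
```

Call:
move_arm(series="0 -2 -4 0 0 0; 0 -3.5 -8 0 0 0; 0 -5 -12 0 0 0; 0 -6 -16 0 0 0; 0 -7 -20 0 0 0; 0 -8 -24 0 0 0; 0 -8.5 -28.5 0 0 0; 0 -9 -32.5 0 0 0")

```text
time: 11.83
position: [0.472, -0.1367, 0.1481]
tool_rot: [0.692, 0.722, -0.0, 0.0]
ft_force: [-1.0, 1.2, 4.2]
grip_width: 0.023
grip_force: 35.0
```

```bash
sed -i 's/^for c in/if 0:\n  for c in/; s/^    p=robot/      p=robot/; s/^    print(c/      print(c/' look.py; python3 look.py
```

```text
t 11.8333 lift [-0.0846 -0.0049] r 0.0847 crank~ 0.189 Fx,z [-1.   1.2  4.2] tang 4.1
```

Tracking well; continuing.

Call:
move_arm(series="0 0 -4.5 0 0 0; 0 0 -8.5 0 0 0; 0 0 -13 0 0 0; 0 0.5 -17 0 0 0; 0 1.5 -21.5 0 0 0; 0 2 -25.5 0 0 0; 0 3.5 -29.5 0 0 0; 0 4.5 -33.5 0 0 0")

```text
time: 12.5
position: [0.4758, -0.1365, 0.1814]
tool_rot: [0.692, 0.722, -0.001, -0.001]
ft_force: [-3.2, -1.1, 6.0]
grip_width: 0.0232
grip_force: 35.0
```

Call:
move_arm(series="0 1.5 -4 0 0 0; 0 3.5 -8 0 0 0; 0 5 -12 0 0 0; 0 7 -15.5 0 0 0; 0 9.5 -19 0 0 0; 0 12 -22.5 0 0 0; 0 14.5 -26 0 0 0; 0 17.5 -29 0 0 0")

```text
time: 13.17
position: [0.493, -0.1359, 0.2111]
tool_rot: [0.692, 0.722, -0.001, -0.001]
ft_force: [-7.3, -1.3, 12.0]
grip_width: 0.0232
grip_force: 35.0
```

```bash
python3 look.py; python3 gen.py .98 .05 4
```

```text
t 13.1667 lift [-0.0635  0.0581] r 0.0861 crank~ 0.988 Fx,z [-7.3 -1.3 12. ] tang 13.8
0.98 0 2.5 -3 0 0 0; 0 5.5 -6 0 0 0; 0 9 -9 0 0 0; 0 12.5 -11.5 0 0 0; 0 16 -14 0 0 0; 0 19.5 -16.5 0 0 0; 0 23 -18.5 0 0 0; 0 27 -20.5 0 0 0
1.38 0 4 -1.5 0 0 0; 0 8 -3 0 0 0; 0 12 -4.5 0 0 0; 0 16 -5.5 0 0 0; 0 20 -6.5 0 0 0; 0 24 -7 0 0 0; 0 28.5 -7.5 0 0 0; 0 32.5 -7.5 0 0 0
1.78 0 4.5 -0.5 0 0 0; 0 8.5 0 0 0 0; 0 13 0.5 0 0 0; 0 17 1 0 0 0; 0 21.5 1.5 0 0 0; 0 25.5 2.5 0 0 0; 0 29.5 4 0 0 0; 0 33.5 5 0 0 0
2.18 0 4 2 0 0 0; 0 8 3.5 0 0 0; 0 11.5 5.5 0 0 0; 0 15 8 0 0 0; 0 19 10 0 0 0; 0 22 12.5 0 0 0; 0 25.5 15.5 0 0 0; 0 28.5 18 0 0 0
```

```bash
cat > nx.py <<'E'
from h import *
import sys
st=float(sys.argv[1]);K=4.
o=robot.get_obs();d=o["position"]-[.5563,-.122,.1546];p=np.array([d[0]*.9991+d[1]*.0425,d[2]]);b=np.arctan2(p[1],p[0]) # angle in x-z, growing crank = b falling
u=lambda t:np.array([np.cos(t),np.sin(t)])
F=o["ft_force"][[0,2]];Fr=F@u(b);Ft=F@-np.array([-np.sin(b),np.cos(b)])
c=(np.pi+.247-b)%(2*np.pi)
print("t",round(o["time"],2),"r",round(np.hypot(*p)*1e3,1),"crank",round(c,3),"Fr",round(Fr,1),"Ft",round(Ft,1),"Fy",round(o["ft_force"][1],1))
rows=lambda b0,n0,off:[85*(u(b0-st*i)-u(b0))+min(1,i/4)*off*u(b0-st*i) for i in range(1,9)]
for k in range(int(sys.argv[2])):
    r=[np.round(2*x)/2 for x in rows(b-k*8*st,0,(Fr/K if k==0 else 0))]
    print("; ".join("0 %g %g 0 0 0"%(x[0],-x[1]+0) for x in r))
E
python3 nx.py .05 1
```

```text
t 13.17 r 85.3 crank 0.972 Fr 13.4 Ft 4.2 Fy -1.3
0 2.5 -3.5 0 0 0; 0 5 -7.5 0 0 0; 0 7.5 -11 0 0 0; 0 10.5 -14 0 0 0; 0 14 -17 0 0 0; 0 18 -19 0 0 0; 0 21.5 -21.5 0 0 0; 0 25.5 -23.5 0 0 0
```

Call:
move_arm(series="0 2.5 -3.5 0 0 0; 0 5 -7.5 0 0 0; 0 7.5 -11 0 0 0; 0 10.5 -14 0 0 0; 0 14 -17 0 0 0; 0 18 -19 0 0 0; 0 21.5 -21.5 0 0 0; 0 25.5 -23.5 0 0 0")

```text
time: 13.83
position: [0.5218, -0.1345, 0.2337]
tool_rot: [0.692, 0.722, 0.002, 0.002]
ft_force: [6.0, 1.3, -0.6]
grip_width: 0.0228
grip_force: 35.0
```

```bash
python3 nx.py .05 2
```

```text
t 13.83 r 86.5 crank 1.402 Fr -3.0 Ft 5.3 Fy 1.3
0 4 -1.5 0 0 0; 0 8 -2.5 0 0 0; 0 12 -3.5 0 0 0; 0 16.5 -4.5 0 0 0; 0 20.5 -5.5 0 0 0; 0 24.5 -6 0 0 0; 0 29 -6.5 0 0 0; 0 33 -6.5 0 0 0
0 4 0 0 0 0; 0 8.5 0.5 0 0 0; 0 12.5 0.5 0 0 0; 0 17 1.5 0 0 0; 0 21 2.5 0 0 0; 0 25 3.5 0 0 0; 0 29 4.5 0 0 0; 0 33 6 0 0 0
```

Call:
move_arm(series="0 4 -1.5 0 0 0; 0 8 -2.5 0 0 0; 0 12 -3.5 0 0 0; 0 16.5 -4.5 0 0 0; 0 20.5 -5.5 0 0 0; 0 24.5 -6 0 0 0; 0 29 -6.5 0 0 0; 0 33 -6.5 0 0 0")

```text
time: 14.5
position: [0.5536, -0.1333, 0.2405]
tool_rot: [0.692, 0.722, 0.0, 0.001]
ft_force: [5.6, 0.9, 5.7]
grip_width: 0.0232
grip_force: 35.0
```

```bash
python3 nx.py .05 2
```

```text
t 14.5 r 86.0 crank 1.781 Fr 5.5 Ft 5.8 Fy 0.9
0 4.5 -0.5 0 0 0; 0 8.5 -0.5 0 0 0; 0 13 -0.5 0 0 0; 0 17 -0.5 0 0 0; 0 21.5 0.5 0 0 0; 0 25.5 1.5 0 0 0; 0 29.5 3 0 0 0; 0 34 4 0 0 0
0 4 1.5 0 0 0; 0 8 3.5 0 0 0; 0 11.5 5.5 0 0 0; 0 15 7.5 0 0 0; 0 18.5 10 0 0 0; 0 22 12.5 0 0 0; 0 25.5 15 0 0 0; 0 28.5 18 0 0 0
```

Call:
move_arm(series="0 4.5 -0.5 0 0 0; 0 8.5 -0.5 0 0 0; 0 13 -0.5 0 0 0; 0 17 -0.5 0 0 0; 0 21.5 0.5 0 0 0; 0 25.5 1.5 0 0 0; 0 29.5 3 0 0 0; 0 34 4 0 0 0")

```text
time: 15.17
position: [0.587, -0.1318, 0.2353]
tool_rot: [0.692, 0.722, 0.0, -0.0]
ft_force: [4.7, 0.9, -1.2]
grip_width: 0.0231
grip_force: 35.0
```

```bash
python3 nx.py .05 2
```

```text
t 15.17 r 86.1 crank 2.177 Fr 0.6 Ft 4.8 Fy 0.9
0 4 1.5 0 0 0; 0 8 3.5 0 0 0; 0 11.5 5.5 0 0 0; 0 15.5 7.5 0 0 0; 0 19 9.5 0 0 0; 0 22.5 12.5 0 0 0; 0 25.5 15 0 0 0; 0 28.5 18 0 0 0
0 3 3 0 0 0; 0 6 6 0 0 0; 0 8.5 9.5 0 0 0; 0 11 13 0 0 0; 0 13.5 16.5 0 0 0; 0 15.5 20 0 0 0; 0 17.5 24 0 0 0; 0 19.5 27.5 0 0 0
```

Call:
move_arm(series="0 4 1.5 0 0 0; 0 8 3.5 0 0 0; 0 11.5 5.5 0 0 0; 0 15.5 7.5 0 0 0; 0 19 9.5 0 0 0; 0 22.5 12.5 0 0 0; 0 25.5 15 0 0 0; 0 28.5 18 0 0 0")

```text
time: 15.83
position: [0.6155, -0.1306, 0.2168]
tool_rot: [0.692, 0.722, 0.0, -0.0]
ft_force: [6.8, 1.2, -2.1]
grip_width: 0.0229
grip_force: 35.0
```

```bash
python3 nx.py .05 2
```

```text
t 15.83 r 85.6 crank 2.575 Fr 3.1 Ft 6.3 Fy 1.2
0 3 3 0 0 0; 0 6 6 0 0 0; 0 9 9 0 0 0; 0 11.5 12.5 0 0 0; 0 14 16 0 0 0; 0 16.5 19.5 0 0 0; 0 18.5 23.5 0 0 0; 0 20 27.5 0 0 0
0 1.5 4 0 0 0; 0 3 8 0 0 0; 0 4 12 0 0 0; 0 5 16 0 0 0; 0 6 20.5 0 0 0; 0 6.5 24.5 0 0 0; 0 7 29 0 0 0; 0 7 33 0 0 0
```

Call:
move_arm(series="0 3 3 0 0 0; 0 6 6 0 0 0; 0 9 9 0 0 0; 0 11.5 12.5 0 0 0; 0 14 16 0 0 0; 0 16.5 19.5 0 0 0; 0 18.5 23.5 0 0 0; 0 20 27.5 0 0 0")

```text
time: 16.5
position: [0.6347, -0.1298, 0.1885]
tool_rot: [0.692, 0.722, -0.001, -0.001]
ft_force: [5.9, 0.2, -3.7]
grip_width: 0.0233
grip_force: 35.0
```

```bash
python3 nx.py .05 2
```

```text
t 16.5 r 85.1 crank 2.979 Fr 3.9 Ft 5.7 Fy 0.2
0 2 4 0 0 0; 0 3.5 8 0 0 0; 0 5 12 0 0 0; 0 6 16 0 0 0; 0 7 20 0 0 0; 0 7.5 24.5 0 0 0; 0 8 28.5 0 0 0; 0 8 33 0 0 0
0 -0 4 0 0 0; 0 -0.5 8.5 0 0 0; 0 -1 12.5 0 0 0; 0 -1.5 17 0 0 0; 0 -2.5 21 0 0 0; 0 -3.5 25 0 0 0; 0 -5 29 0 0 0; 0 -6.5 33 0 0 0
```

Call:
move_arm(series="0 2 4 0 0 0; 0 3.5 8 0 0 0; 0 5 12 0 0 0; 0 6 16 0 0 0; 0 7 20 0 0 0; 0 7.5 24.5 0 0 0; 0 8 28.5 0 0 0; 0 8 33 0 0 0")

```text
time: 17.17
position: [0.6415, -0.1294, 0.1565]
tool_rot: [0.692, 0.722, -0.001, -0.001]
ft_force: [-0.0, -1.2, -5.7]
grip_width: 0.0233
grip_force: 35.0
```

```bash
python3 nx.py .05 2
```

```text
t 17.17 r 84.8 crank 3.367 Fr -0.2 Ft 5.7 Fy -1.2
0 -0 4 0 0 0; 0 -0.5 8.5 0 0 0; 0 -0.5 12.5 0 0 0; 0 -1.5 17 0 0 0; 0 -2 21 0 0 0; 0 -3.5 25 0 0 0; 0 -4.5 29 0 0 0; 0 -6 33 0 0 0
0 -1.5 4 0 0 0; 0 -3.5 7.5 0 0 0; 0 -5.5 11.5 0 0 0; 0 -8 15 0 0 0; 0 -10 18.5 0 0 0; 0 -13 22 0 0 0; 0 -15.5 25 0 0 0; 0 -18.5 28.5 0 0 0
```

Call:
move_arm(series="0 0 4 0 0 0; 0 -0.5 8.5 0 0 0; 0 -0.5 12.5 0 0 0; 0 -1.5 17 0 0 0; 0 -2 21 0 0 0; 0 -3.5 25 0 0 0; 0 -4.5 29 0 0 0; 0 -6 33 0 0 0")

```text
time: 17.83
position: [0.6355, -0.1295, 0.124]
tool_rot: [0.692, 0.722, -0.001, -0.001]
ft_force: [-5.4, -1.5, -3.5]
grip_width: 0.0228
grip_force: 35.0
```

```bash
python3 nx.py .04 2
```

```text
t 17.83 r 84.5 crank 3.759 Fr -3.8 Ft 5.2 Fy -1.5
0 -1.5 3 0 0 0; 0 -3 6 0 0 0; 0 -5 9 0 0 0; 0 -6.5 12 0 0 0; 0 -8.5 14.5 0 0 0; 0 -10.5 17.5 0 0 0; 0 -12.5 20 0 0 0; 0 -14.5 23 0 0 0
0 -2 2.5 0 0 0; 0 -4.5 5 0 0 0; 0 -7 7.5 0 0 0; 0 -9.5 9.5 0 0 0; 0 -12 12 0 0 0; 0 -14.5 14 0 0 0; 0 -17.5 16 0 0 0; 0 -20.5 18 0 0 0
```

Call:
move_arm(series="0 -1.5 3 0 0 0; 0 -3 6 0 0 0; 0 -5 9 0 0 0; 0 -6.5 12 0 0 0; 0 -8.5 14.5 0 0 0; 0 -10.5 17.5 0 0 0; 0 -12.5 20 0 0 0; 0 -14.5 23 0 0 0")

```text
time: 18.5
position: [0.6219, -0.1301, 0.1014]
tool_rot: [0.692, 0.722, -0.0, -0.0]
ft_force: [-5.9, -1.0, -2.5]
grip_width: 0.0232
grip_force: 35.0
```

```bash
python3 nx.py .025 1
```

```text
t 18.5 r 84.1 crank 4.072 Fr -3.1 Ft 5.7 Fy -1.0
0 -1.5 1.5 0 0 0; 0 -3 3 0 0 0; 0 -4.5 4.5 0 0 0; 0 -6 6 0 0 0; 0 -7.5 7 0 0 0; 0 -9.5 8.5 0 0 0; 0 -11 10 0 0 0; 0 -12.5 11.5 0 0 0
```

Call:
move_arm(series="0 -1.5 1.5 0 0 0; 0 -3 3 0 0 0; 0 -4.5 4.5 0 0 0; 0 -6 6 0 0 0; 0 -7.5 7 0 0 0; 0 -9.5 8.5 0 0 0; 0 -11 10 0 0 0; 0 -12.5 11.5 0 0 0")

```text
time: 19.17
position: [0.6099, -0.1307, 0.0899]
tool_rot: [0.692, 0.722, 0.0, 0.0]
ft_force: [-4.8, -0.8, -4.8]
grip_width: 0.023
grip_force: 35.0
```

```bash
python3 nx.py .03 1
```

```text
t 19.17 r 83.8 crank 4.271 Fr 0.6 Ft 6.7 Fy -0.8
0 -2 1.5 0 0 0; 0 -4 3 0 0 0; 0 -6 4.5 0 0 0; 0 -8 6 0 0 0; 0 -10.5 7.5 0 0 0; 0 -12.5 8.5 0 0 0; 0 -15 10 0 0 0; 0 -17 11 0 0 0
```

Call:
move_arm(series="0 -2 1.5 0 0 0; 0 -4 3 0 0 0; 0 -6 4.5 0 0 0; 0 -8 6 0 0 0; 0 -10.5 7.5 0 0 0; 0 -12.5 8.5 0 0 0; 0 -15 10 0 0 0; 0 -17 11 0 0 0")

```text
time: 19.83
position: [0.5924, -0.1314, 0.079]
tool_rot: [0.692, 0.722, -0.0, -0.0]
ft_force: [-5.0, -0.9, -3.1]
grip_width: 0.0229
grip_force: 35.0
```

```bash
python3 nx.py .03 1
```

```text
t 19.83 r 83.6 crank 4.518 Fr 0.7 Ft 5.9 Fy -0.9
0 -2.5 1 0 0 0; 0 -4.5 2 0 0 0; 0 -7 3 0 0 0; 0 -9.5 4 0 0 0; 0 -12 4.5 0 0 0; 0 -14.5 5.5 0 0 0; 0 -17 6 0 0 0; 0 -19.5 6.5 0 0 0
```

Call:
move_arm(series="0 -2.5 1 0 0 0; 0 -4.5 2 0 0 0; 0 -7 3 0 0 0; 0 -9.5 4 0 0 0; 0 -12 4.5 0 0 0; 0 -14.5 5.5 0 0 0; 0 -17 6 0 0 0; 0 -19.5 6.5 0 0 0")

```text
time: 20.5
position: [0.5732, -0.1323, 0.0727]
tool_rot: [0.692, 0.722, -0.0, -0.0]
ft_force: [-5.8, 0.0, -2.4]
grip_width: 0.0232
grip_force: 35.0
```

```bash
python3 nx.py .03 1
```

```text
t 20.5 r 83.6 crank 4.761 Fr 1.2 Ft 6.2 Fy 0.0
0 -2.5 0.5 0 0 0; 0 -5 1 0 0 0; 0 -7.5 1.5 0 0 0; 0 -10 1.5 0 0 0; 0 -12.5 2 0 0 0; 0 -15 2 0 0 0; 0 -17.5 2 0 0 0; 0 -20.5 2 0 0 0
```

Call:
move_arm(series="0 -2.5 0.5 0 0 0; 0 -5 1 0 0 0; 0 -7.5 1.5 0 0 0; 0 -10 1.5 0 0 0; 0 -12.5 2 0 0 0; 0 -15 2 0 0 0; 0 -17.5 2 0 0 0; 0 -20.5 2 0 0 0")

```text
time: 21.17
position: [0.553, -0.1332, 0.071]
tool_rot: [0.692, 0.722, 0.0, 0.0]
ft_force: [-5.2, -0.9, -0.0]
grip_width: 0.0231
grip_force: 35.0
```

```bash
python3 nx.py .03 1
```

```text
t 21.17 r 83.7 crank 5.005 Fr 0.3 Ft 5.2 Fy -0.9
0 -2.5 0 0 0 0; 0 -5 -0.5 0 0 0; 0 -7.5 -0.5 0 0 0; 0 -10 -1 0 0 0; 0 -12.5 -1.5 0 0 0; 0 -15 -2 0 0 0; 0 -17.5 -2.5 0 0 0; 0 -20 -3.5 0 0 0
```

Call:
move_arm(series="0 -2 0 0 0 0; 0 -3.5 0 0 0 0; 0 -5 -0.5 0 0 0; 0 -6.5 -0.5 0 0 0; 0 -8.5 -0.5 0 0 0; 0 -10 -1 0 0 0; 0 -11.5 -1 0 0 0; 0 -13.5 -1.5 0 0 0")

```text
time: 21.83
position: [0.5397, -0.1337, 0.0727]
tool_rot: [0.692, 0.722, 0.0, 0.0]
ft_force: [-6.2, -0.6, -0.7]
grip_width: 0.0228
grip_force: 35.0
```

```bash
python3 nx.py .02 1
```

```text
t 21.83 r 83.7 crank 5.165 Fr 1.9 Ft 5.9 Fy -0.6
0 -1.5 0 0 0 0; 0 -3.5 -0.5 0 0 0; 0 -5 -1 0 0 0; 0 -6.5 -1 0 0 0; 0 -8.5 -1.5 0 0 0; 0 -10 -2 0 0 0; 0 -11.5 -3 0 0 0; 0 -13 -3.5 0 0 0
```

Call:
move_arm(series="0 -1.5 0 0 0 0; 0 -3.5 -0.5 0 0 0; 0 -5 -1 0 0 0; 0 -6.5 -1 0 0 0; 0 -8.5 -1.5 0 0 0; 0 -10 -2 0 0 0; 0 -11.5 -3 0 0 0; 0 -13 -3.5 0 0 0")

```text
time: 22.5
position: [0.5269, -0.1343, 0.0761]
tool_rot: [0.692, 0.722, 0.0, 0.001]
ft_force: [-3.8, 2.6, 5.2]
grip_width: 0.0226
grip_force: 35.0
```

```bash
python3 nx.py .02 1
```

```text
t 22.5 r 84.0 crank 5.324 Fr -3.5 Ft 5.4 Fy 2.6
0 -1.5 -1 0 0 0; 0 -3 -1.5 0 0 0; 0 -4.5 -2.5 0 0 0; 0 -6 -3.5 0 0 0; 0 -7.5 -4 0 0 0; 0 -9 -5 0 0 0; 0 -10.5 -6 0 0 0; 0 -12 -6.5 0 0 0
```

Call:
move_arm(series="0 -1.5 -1 0 0 0; 0 -3 -1.5 0 0 0; 0 -4.5 -2.5 0 0 0; 0 -6 -3.5 0 0 0; 0 -7.5 -4 0 0 0; 0 -9 -5 0 0 0; 0 -10.5 -6 0 0 0; 0 -12 -6.5 0 0 0")

```text
time: 23.17
position: [0.5145, -0.1348, 0.082]
tool_rot: [0.692, 0.722, 0.0, 0.0]
ft_force: [-3.4, 1.0, 2.4]
grip_width: 0.0231
grip_force: 35.0
```

```bash
python3 nx.py .02 1
```

```text
t 23.17 r 84.0 crank 5.487 Fr -0.4 Ft 4.2 Fy 1.0
0 -1.5 -1 0 0 0; 0 -3 -2 0 0 0; 0 -4.5 -3 0 0 0; 0 -5.5 -3.5 0 0 0; 0 -7 -4.5 0 0 0; 0 -8.5 -5.5 0 0 0; 0 -10 -7 0 0 0; 0 -11 -8 0 0 0
```

Call:
move_arm(series="0 -1.5 -1 0 0 0; 0 -3 -2 0 0 0; 0 -4.5 -3 0 0 0; 0 -5.5 -3.5 0 0 0; 0 -7 -4.5 0 0 0; 0 -8.5 -5.5 0 0 0; 0 -8.5 -5.5 0 0 0")

```text
time: 23.75
position: [0.5064, -0.1352, 0.0875]
tool_rot: [0.692, 0.722, 0.0, 0.0]
ft_force: [-0.0, 2.3, -4.5]
grip_width: 0.0232
grip_force: 35.0
```

```bash
python3 nx.py .02 1
```

```text
t 23.75 r 83.9 crank 5.604 Fr 3.6 Ft -2.7 Fy 2.3
0 -1.5 -1 0 0 0; 0 -3 -1.5 0 0 0; 0 -4.5 -2.5 0 0 0; 0 -6 -3.5 0 0 0; 0 -7 -5 0 0 0; 0 -8.5 -6 0 0 0; 0 -9.5 -7 0 0 0; 0 -11 -8.5 0 0 0
```

Call:
move_arm(series="0 1 0.5 0 0 0; 0 2 1.5 0 0 0; 0 2 1.5 0 0 0; 0 2 1.5 0 0 0")

```text
time: 24.08
position: [0.5084, -0.1352, 0.0861]
tool_rot: [0.692, 0.722, 0.0, 0.0]
ft_force: [0.1, 1.6, -3.4]
grip_width: 0.0234
grip_force: 35.0
```

```bash
python3 nx.py .02 1
python3 - <<'E'
from h import *
p=robot.camera("scene")
print([(k,[(np.round(r["xyz"],4),round(r["p"],2)) for r in robot.tip_of(p,k)[:2]]) for k in("shelf_board","pawl_nose","lever_tip")])
E
python3 nx.py .02 1
```

```text
t 24.08 r 83.9 crank 5.574 Fr 2.7 Ft -2.1 Fy 1.6
0 -1.5 -1 0 0 0; 0 -3 -1.5 0 0 0; 0 -4.5 -2.5 0 0 0; 0 -6 -3.5 0 0 0; 0 -7 -4.5 0 0 0; 0 -8.5 -6 0 0 0; 0 -9.5 -7 0 0 0; 0 -11 -8 0 0 0
[('shelf_board', [(array([0.5418, 0.1884, 0.0355]), 0.93)]), ('pawl_nose', [(array([ 0.5462, -0.0287,  0.1972]), 0.58)]), ('lever_tip', [(array([ 0.623 , -0.0319,  0.2744]), 0.85)])]
t 24.28 r 83.9 crank 5.575 Fr 2.1 Ft -1.6 Fy 2.3
0 -1.5 -1 0 0 0; 0 -3 -2 0 0 0; 0 -4.5 -3 0 0 0; 0 -5.5 -3.5 0 0 0; 0 -7 -5 0 0 0; 0 -8.5 -6 0 0 0; 0 -9.5 -7 0 0 0; 0 -11 -8.5 0 0 0
```

Call:
move_arm(series="0 0 0 0 0 0; 0 0 0 0 0 0; 0 0 0 0 0 0; 0 0 0 0 0 0; 0 0 0 0 0 0", jaw=0.7)

```text
time: 24.7
position: [0.5084, -0.1355, 0.0863]
tool_rot: [0.692, 0.722, 0.0, 0.001]
ft_force: [-0.2, 0.4, -0.6]
grip_width: 0.0486
grip_force: 0.0
```

```bash
python3 st.py .623 -.030 .37
python3 - <<'E'
from h import *
p=robot.camera("scene")
print([(k,[(np.round(r["xyz"],4),round(r["p"],2)) for r in robot.tip_of(p,k)[:2]]) for k in("handle_mid","shelf_board")])
cv2.imwrite("pics/s2.png",cv2.resize(p["img"][150:380,190:400],(784,588*784//784))[:,:,::-1])
E
```

```text
t 24.7 turn [ 0.05  0.04 -0.01] shift [ 100.3  119.2 -283.6] F [-0.2  0.4 -0.6] [-0.47  0.64  1.81 -0.    0.69 -0.51]
[('handle_mid', [(array([ 0.507 , -0.1262,  0.0802]), 0.66)]), ('shelf_board', [(array([0.5423, 0.1871, 0.0381]), 0.76), (array([ 0.509 , -0.1292,  0.0813]), 0.57)])]
```

View pics/s2.png

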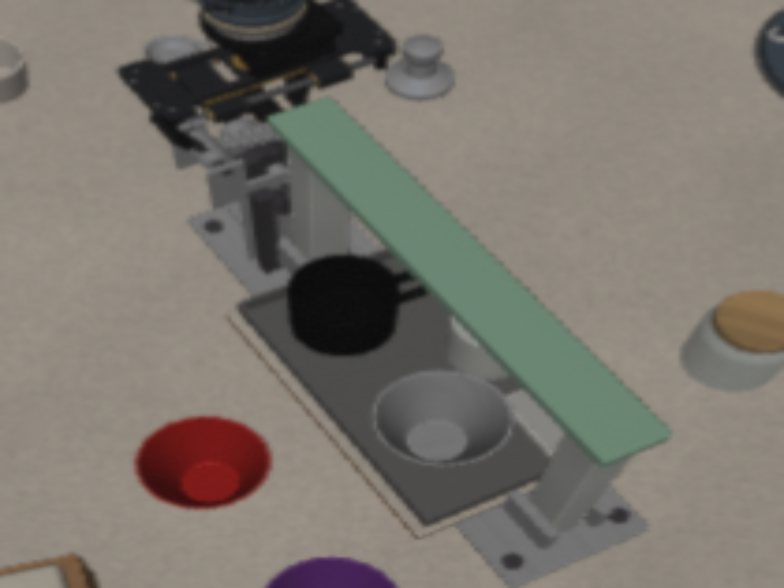

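The shelf is down, with the mug at (343,303), the cone at (440,418) and the rest of the tray load standing. The crank stayed where it was once I let go. Next I go up to the lever.

Call:
move_arm(series="0 0 -25 0 0 0; 0 0 -60 0 0 0; 0 0 -100 0 0 0; 0 0 -140 0 0 0; 0 0 -180 0 0 0; 0 0 -220 0 0 0; 0 0 -258 0 0 0; 0 10 -285 0 0 0")

```text
time: 25.52
position: [0.5173, -0.1346, 0.3752]
tool_rot: [0.692, 0.722, 0.0, 0.002]
ft_force: [0.5, -0.5, -0.4]
grip_width: 0.0613
grip_force: 0.0
```

Call:
move_arm(series="25 25 0 0 0 0; 50 52 0 0 0 0; 75 80 0 0 0 0; 100 108 0 0 0 0; 100 108 0 0 0 0; 100 108 0 0 0 0; 100 108 0 0 0 0")

```text
time: 26.1
position: [0.6211, -0.0302, 0.3704]
tool_rot: [0.692, 0.722, -0.001, -0.001]
ft_force: [-0.2, -0.6, -0.2]
grip_width: 0.061
grip_force: 0.0
```

```bash
python3 st.py .620 -.030 .284
python3 - <<'E'
from h import *
for c in("scene","wrist"):
  p=robot.camera(c)
  print([(k,[(np.round(r["xyz"],4),round(r["p"],2)) for r in robot.tip_of(p,k)[:2]]) for k in("lever_tip","shelf_board","handle_mid")])
E
```

```text
t 26.1 turn [-0.1   0.01  0.03] shift [ 0.2 -0.9 86.4] F [-0.2 -0.6 -0.2] [-0.23  0.41  1.27 -0.    1.46 -0.27]
[('lever_tip', [(array([ 0.622 , -0.028 ,  0.2762]), 0.68)]), ('shelf_board', [(array([0.5442, 0.1838, 0.0385]), 0.89)]), ('handle_mid', [(array([ 0.5093, -0.129 ,  0.0821]), 0.65)])]
[('lever_tip', [(array([ 0.6224, -0.0291,  0.274 ]), 0.64)]), ('shelf_board', [(array([0.5427, 0.1887, 0.0403]), 0.72), (array([0.5503, 0.0344, 0.0429]), 0.4)]), ('handle_mid', [(array([ 0.5068, -0.1219,  0.0776]), 0.76), (array([0.5441, 0.1891, 0.0425]), 0.18)])]
```

Call:
move_arm(series="0 0 30 0 0 0; 0 0 60 0 0 0; 0 0 80 0 0 0; 0 0 87 0 0 0; 0 -10 87 0 0 0; 0 -22 87 0 0 0; 0 -28 87 0 0 0; 0 -34 87 0 0 0")

```text
time: 27.17
position: [0.5899, -0.0319, 0.286]
tool_rot: [0.692, 0.722, 0.002, 0.003]
ft_force: [4.0, 1.7, 3.1]
grip_width: 0.0611
grip_force: 1.8
```

Call:
move_arm(series="0 -6 0 0 0 0; 0 -12 0 0 0 0; 0 -18 0 0 0 0; 0 -24 0 0 0 0; 0 -29 0 0 0 0; 0 -33 0 0 0 0; 0 -36 0 0 0 0; 0 -36 0 0 0 0")

```text
time: 27.83
position: [0.5509, -0.0332, 0.2835]
tool_rot: [0.692, 0.722, -0.001, -0.001]
ft_force: [3.1, -0.6, -1.0]
grip_width: 0.0608
grip_force: 1.2
```

```bash
python3 st.py .621 -.030 .284
python3 - <<'E'
from h import *
p=robot.camera("scene")
print([(k,[(np.round(r["xyz"],4),round(r["p"],2)) for r in robot.tip_of(p,k)[:2]]) for k in("lever_tip","pawl_nose")])
E
```

```text
t 27.8333 turn [-0.1  -0.01 -0.02] shift [ 0.2 70.2 -0.6] F [ 3.1 -0.6 -1. ] [-0.26  0.38  1.57 -0.    1.19 -0.3 ]
[('lever_tip', [(array([0.5702, 0.1095, 0.0606]), 0.63), (array([ 0.572 , -0.0303,  0.2755]), 0.61)]), ('pawl_nose', [(array([ 0.5542, -0.0308,  0.1802]), 0.65), (array([0.5695, 0.1124, 0.0601]), 0.41)])]
```

Nearly home; the pawl is on the wheel. I'll press on to the stop.

Call:
move_arm(series="0 -2 0 0 0 0; 0 -4 0 0 0 0; 0 -4 0 0 0 0")

```text
time: 28.23
position: [0.55, -0.0333, 0.2844]
tool_rot: [0.692, 0.722, 0.002, 0.002]
ft_force: [7.6, 0.4, -1.9]
grip_width: 0.0609
grip_force: 3.0
```

Call:
move_arm(series="0 -2 0 0 0 0; 0 -3 0 0 0 0; 0 -3 0 0 0 0")

```text
time: 28.48
position: [0.5494, -0.0335, 0.285]
tool_rot: [0.692, 0.722, 0.004, 0.004]
ft_force: [11.4, 0.6, -3.2]
grip_width: 0.0608
grip_force: 4.7
```

Call:
move_arm(series="0 10 0 0 0 0; 0 22 0 0 0 0; 0 24 -25 0 0 0; 0 24 -60 0 0 0; 0 24 -95 0 0 0; -20 24 -115 0 0 0; -55 24 -120 0 0 0; -90 24 -120 0 0 0")

```text
time: 29.15
position: [0.5722, -0.122, 0.4065]
tool_rot: [0.691, 0.723, 0.0, 0.001]
ft_force: [1.1, 0.1, 0.1]
grip_width: 0.0609
grip_force: 0.0
```

Call:
move_arm(series="-30 -20 0 0 0 0; -60 -50 0 0 0 0; -80 -80 0 0 0 0; -80 -80 0 0 0 0; -80 -80 0 0 0 0; -80 -80 0 0 0 0")

```text
time: 29.65
position: [0.4957, -0.205, 0.4038]
tool_rot: [0.692, 0.722, 0.0, -0.001]
ft_force: [0.3, -0.8, -0.1]
grip_width: 0.0613
grip_force: 0.0
```

Run:
```python
from h import *
o=robot.get_obs();print(o["time"],o["position"],o["ft_force"])
for c in("scene","top"):
  p=robot.camera(c)
  print([(k,[(np.round(r["xyz"],4),round(r["p"],2)) for r in robot.tip_of(p,k)[:2]]) for k in("lever_tip","pawl_nose","shelf_board","handle_mid")])
  cv2.imwrite(f"pics/{c}9.png",cv2.resize(p["img"],(784,588))[:,:,::-1])
```

```text
29.65 [ 0.49568193 -0.20499128  0.40375248] [ 0.26711415 -0.83527487 -0.1370396 ]
[('lever_tip', [(array([ 0.5713, -0.0336,  0.2754]), 0.55)]), ('pawl_nose', [(array([ 0.5531, -0.0258,  0.1809]), 0.51)]), ('shelf_board', [(array([0.5424, 0.1874, 0.038 ]), 0.56)]), ('handle_mid', [(array([ 0.5093, -0.1275,  0.0824]), 0.64), (array([ 0.3605, -0.1509, -0.0042]), 0.39)])]
[('lever_tip', [(array([ 0.5711, -0.0297,  0.272 ]), 0.74)]), ('pawl_nose', [(array([ 0.5573, -0.0328,  0.1847]), 0.62)]), ('shelf_board', [(array([ 0.5454,  0.0313, -0.001 ]), 0.66), (array([0.5497, 0.1867, 0.043 ]), 0.61)]), ('handle_mid', [(array([ 0.507 , -0.1252,  0.0809]), 0.65)])]
```

View pics/scene9.png

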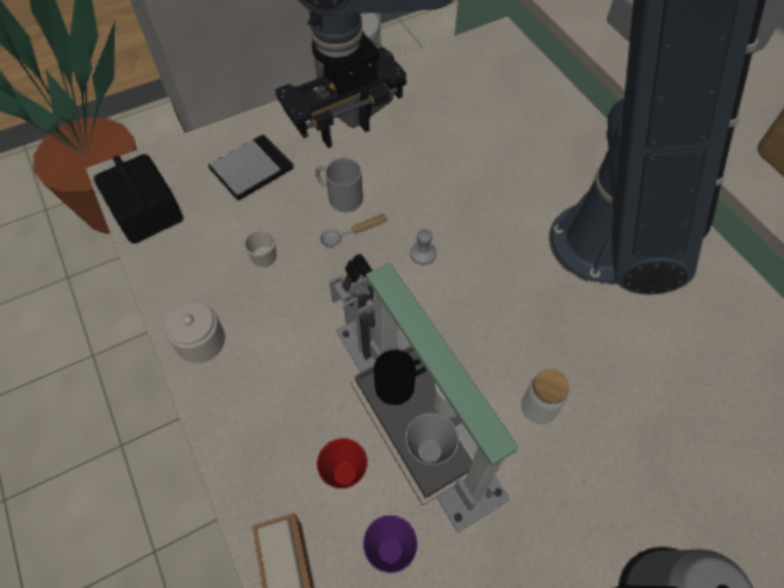

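The shelf is down with its load standing (mug at (394,377), cone at (431,440)). The lever is back at locked, the pawl is on the wheel, the bystanders haven't moved, and the arm is clear.

```bash
python3 -c "
from rig import robot
print(robot.hand_in())"
```

```text
the job is handed in; nothing more can be done
None
```

The job is handed in at about 30 s: the shelf sits on its buffer at about 40 mm, the thumb lever is back at locked with the pawl on the wheel, the tray load is standing, the counter things look unmoved and the arm is clear; the hand-in returned no verdict.

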